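Walk a heavy plaster mould home into its bench dock and button it in

ROBOT

A 6-joint arm with a two-finger parallel gripper is mounted at the origin on a cart in front of the work surface, level with it; the furniture and walls round the work are solid. World frame = base frame: x ahead of the robot, y to its left, z up, the work surface at z = 0. Lengths are in m, angles in rad, forces in N, time in s.
With the tool pointing down it reaches from about 0.35 to 0.875 m from the base axis. Payload 15.5 kg.
Tool frame: the origin (TCP) lies at the very end of the fingers, on their centre line; the grasp point (between the pads) lies 19 mm behind it; z points along the fingers, y is the line along which they close (so a half turn about z gives the same grasp; the last joint's range is limited). The gripper opens to 85 mm and grips with 20 to 120 N. Pads are 22 mm wide; open, the fingers measure 114 mm over their backs; the gripper's body (76 mm by 85 mm) begins 54 mm behind the grasp point. The pads swing forward as they close: fully open they stand 13 mm farther back than shut.
Start: joints at [1.085, 0.494, 1.345, -0, 1.302, -0.096], TCP at [0.237, 0.578, 0.231] pointing down, gripper open.
Joint ranges: [-2.91, 2.91], [-0.82, 2.16], [0.22, 2.67], [-1.22, 4.37], [0.12, 2.79], [-3.08, 3.08]. Speed limits (rad/s): [1.89, 1.89, 2.57, 3.01, 3.01, 3.01].

INTERFACE

Orientations are given as a unit quaternion [x, y, z, w].
In Python, from rig import manip, optics, job gives the robot as it stands.
- The arm moves only by the tool send_rows, never from a script. Its argument "commands" is a list of rows, each a list of 7 numbers: the shift along the world's x, y, z in units of 0.03 m (1.0 is 0.03 m), then the turn, a rotation vector about the world's x, y, z in units of 0.1 rad (1.0 is 0.1 rad), then the opening, from 0 (shut) to 1 (fully open). In form: [[tx, ty, tz, rx, ry, rz, claw], ...]. A call has 1 to 8 rows; each row shifts and turns the commanded pose from where the row before left it; what a row does not reach is not made up. A row lasts 1/10 s, in which the tool goes at most 50 mm and 8.59 degrees, less where a joint would pass 70% of its speed; a pose out of reach is approached as far as the arm can. A call with a number of a shift or a turn outside -1 to 1 is refused whole. A call with a gripper value outside its range is refused whole. The fingers move at their own pace and stop on an object; "newtons" is the grip in N (left out, the last holds). Time passes only in rows, so rows that do not move let the fingers close. It gives the time, the measured TCP pose, the force, the opening and the grip force at its end, in the units of the state.
- manip.sense(): the state, without advancing time (a new reading comes with each control period).
- optics.read_camera(name): name is "side" or "top" or "wrist"; returns (picture, depth): 400x640x3 uint8, red, green, blue; 400x640 float32, m along the optical axis (not along the pixel's ray), 0 where there is no reading.
- optics.camera_model(name): a dict with "K" (3x3 intrinsics, pixels), "R" (3x3) and "t" (3): a world point X has camera coordinates R X + t. Camera axes: x right, y down, z forward; pixel columns grow to the right and rows downward; lengths in m; the calibration is good to about 2 mm. A picture is of the moment at which its call begins: read the wrist's pose just before it. camera_model takes no time and is no camera call; for the wrist camera it gives the pose at the moment of the call.
- job.job_done(): hands the job in; it is judged then, once.
The state is a dict: "clock": time; "joints": joint angles; "qvel": joint speeds; "tau": joint torques, N m; "ee_pos": TCP position; "orientation": TCP orientation; "wrist_force": force on the tool from outside, world axes, zero at the start; "moment": the same for the moment, N m; "width": finger opening in m; "gripper_force": force on a finger pad.
Only numpy, scipy, OpenCV 4.12 (cv2) and the standard library are available. Lean on these libraries where they do the work, as an engineer would, in place of code of your own. Each camera call takes 0.05 s, during which the arm holds its last target. There are 200 camera calls.

TASK

Walk the heavy plaster mould home into its bench dock: shoved straight in, its damp edges would chip, so creep it in with gentle pushes on its two front corners in turn, keeping it flat on the bench and never swinging it far out of square. When its back sits fully home and flush against the stop block, turn the wooden button square across its front so that it cannot creep out again, and leave the other things on the bench as they are.

Things in the scene. Friction and masses are not known exactly. Their poses are not given: they have to be found in the camera images.
- mould: closed two-part block mould of damp off-white plaster, two black straps, a 46 mm pour hole in its top; 150 (x) x 230 (y) x 54 mm high, about 4.2 kg. Origin: centre of its underside, on the bench; x points to its back (to the stop), z up. It slides on four round feet at x = +-37, y = +-48 mm; its underside is 6 mm up. The plaster chips if the robot presses on it with more than 23 N.
- mould_back (a point): middle of the mould's back face (mould x +75, y 0), 25 mm above the bench; the face is flat and upright
- mould_front_left (a point): front left upright edge (mould x -75, y +115 mm), 25 mm above the bench. The front face is flat and upright, 6 to 54 mm above the bench. Pushed at the middle of its front the mould moves only at 24 to 28 N. About 10 mm in from a corner it moves at 12 to 16 N if the finger goes with the corner (half as far outwards, away from the middle, as forwards), at up to 22 N if driven straight.
- mould_front_right (a point): front right upright edge (mould x -75, y -115 mm), 25 mm above the bench. Pushed near one front corner the mould turns about a point some 45 mm beyond its centre on the other side, so its centre goes forward about a third as far as that corner.
- dock: wooden dock fixed to the bench, rigid: a stop block (100 mm wide, 34 mm high) and two rails (left 185, right 115 mm long, 30 mm high) opening towards the robot like a funnel. Origin: on the bench, middle of the stop block's front face; x points into the stop (the way the mould travels), y left. At the stop the rails' inner faces are 129 mm left and right of the middle; each spreads by 0.26 rad.
- turn_button (a joint): wooden turn button on the left rail's front end: flat bar 22 mm wide, 112 mm long, 32 to 48 mm above the bench. Rad: 0 points out of the dock (dock -x), growing as its free end swings inwards (to the right); 1.57 (end stop) lies square across the front of a mould that is home, 5 mm clear of it. Turns with about 1 N at the free end and stays where left; starts between 0 and 0.45.
- button_pivot (a point): screw axis of the turn button, fixed to the dock (166 mm in front of the stop face, 189 mm left of the middle), 40 mm above the bench
- button_tip (a point): centre of the turn button's round free end, 90 mm from the pivot, 40 mm above the bench
- water_cup: grey-green water cup, 75 mm across, 48 mm high, stays where it is
- wood_rib: flat oval wooden rib, 43 x 100 x 8 mm, lying on the bench, stays where it is
- scraper: steel scraper with a dark handle, 168 mm long, lying on the bench, stays where it is
- brush: dark brush 183 mm long, lying on the bench, stays where it is

How it is judged:
On the way, in this order (a step that is already met when the one before it is completed fails the run):
1. the mould stands fully home: back face within 3 mm of the stop block and square to it within 0.03 rad, button not yet across (x of mould_back in the frame of dock between -0.003 and 0.003 m and angle between the x axis of mould and the x axis of dock, either way round below 0.03 rad and value of joint turn_button below 1.2 rad), for 0.2 s.
2. the turn button lies across the mould's front (value of joint turn_button above 1.45 rad), for 0.2 s.
At the end, for the whole second after the job is handed in: the mould stands flat and at rest with the middle of its back face within 3 mm of the stop block and square to it within 0.03 rad, and the turn button lies across its front (past 1.45 rad) (x of mould_back in the frame of dock between -0.003 and 0.003 m and angle between the x axis of mould and the x axis of dock, either way round below 0.03 rad and value of joint turn_button above 1.45 rad and angle between mould's own z axis and vertical below 0.03 rad and height (world z) of mould below 0.004 m and linear speed of mould below 0.01 m/s); the robot touches nothing.
It fails at once if the robot presses on the mould with more than 23 N (contact force between any of the fingers, the arm and mould above 23 N).
It fails at once if the mould is swung more than 0.35 rad (20 degrees) out of square with the dock (angle between the x axis of mould and the x axis of dock, either way round above 0.35 rad).
It fails at once if the mould is tipped or lifted (more than 0.06 rad, or 6 mm) (angle between mould's own z axis and vertical above 0.06 rad or height (world z) of mould above 0.006 m).
It fails at once if a bystander is moved by more than 25 mm (distance of any of water_cup, wood_rib, scraper, brush from where it was at the start of the episode above 0.025 m).
It also fails if it takes over 72 s, if anything falls off the work surface, if the arm or the gripper's body presses on something with over 40 N, if the wrist force passes 120 N, or if a joint passes its speed limit or range.

## Working session

There is one attempt and no reset: what is moved stays moved. The work goes in short steps, Python scripts to look and compute and a tool call to move; the robot and the scene stay as the last step left them, time stands still between calls to the robot, and variables do not carry over. Pictures are saved under pics/ and viewed, at most 10 in all, crops included, and the job is handed in when it is done.

Besides the shell and the picture viewer there is one more tool, called by a JSON object that holds its "name" and its "arguments". send_rows: Moves the arm, as the interface text tells. Its arguments: {"type":"object","properties":{"commands":{"type":"array","items":{"type":"array","items":{"type":"number"}}},"newtons":{"type":"number"}},"required":["commands"]}

```bash
ls; mkdir -p pics; python3 - <<'E'
from rig import manip, optics
import cv2
for n in ["top","side"]:
    p,d=optics.read_camera(n); cv2.imwrite(f"pics/{n}0.png",p[:,:,::-1])
    m=optics.camera_model(n); print(n,m)
s=manip.sense(); print(s)
E
```

```text
pics
top {'K': array([[403.36306728,   0.        , 319.24103414],
       [  0.        , 403.36306728, 203.27776496],
       [  0.        ,   0.        ,   1.        ]]), 'R': array([[ 3.24420244e-03, -9.99549725e-01, -2.98299018e-02],
       [-9.93203767e-01,  2.49807279e-04, -1.16388210e-01],
       [ 1.16343255e-01,  3.00047577e-02, -9.92755741e-01]]), 't': array([-0.13803523,  0.58977248,  0.85219978])}
side {'K': array([[483.42287782,   0.        , 322.22485434],
       [  0.        , 483.42287782, 201.70989548],
       [  0.        ,   0.        ,   1.        ]]), 'R': array([[ 0.82454801, -0.56566406, -0.01203156],
       [-0.37438638, -0.52953892, -0.76119864],
       [ 0.42421154,  0.63214927, -0.64840718]]), 't': array([-0.56173689,  0.19825106,  1.10113778])}
{'clock': 0.1, 'joints': array([ 1.08547789e+00,  4.94123398e-01,  1.34606954e+00,  9.97616961e-06,
        1.30248156e+00, -9.54801504e-02]), 'qvel': array([-0.00193969, -0.00106912, -0.002482  ,  0.00042844,  0.00018193,
       -0.00024235]), 'tau': array([ 1.31485758e-03, -8.83588099e+01, -3.84550130e+01, -4.12647641e-04,
        5.46151190e-03, -6.02468526e-05]), 'ee_pos': array([0.23735778, 0.57783111, 0.23075829]), 'orientation': array([ 1.93688482e-01,  9.81062933e-01, -5.16898865e-04, -1.59493071e-04]), 'wrist_force': array([ 0.12269185, -0.36723634, -0.7239818 ]), 'moment': array([-0.03645687,  0.00533154,  0.00968152]), 'gripper_force': 0.0, 'width': 0.08562397383379311}
```

View pics/top0.png

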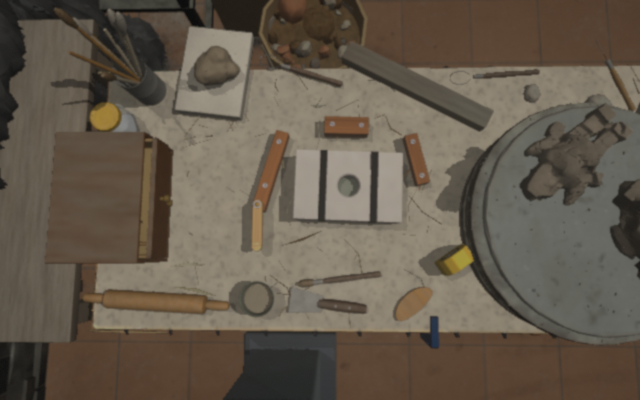

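View pics/side0.png

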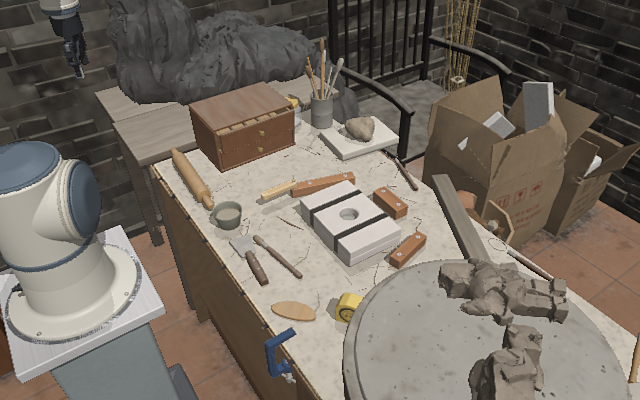

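The top view shows the mould at about px (295–403, 150–222). The stop block is at (324–369, 118–136), the left rail at (260–287, 133–205) with the button at (257, 202–248), and the right rail at (417, 135–185). I'll measure these using depth heights.

```bash
cat > h.py <<'E'
import numpy as np, cv2
from rig import manip, optics
def cloud(n="top"):
    m=optics.camera_model(n); p,d=optics.read_camera(n)
    v,u=np.mgrid[:400,:640]; K=m["K"]
    c=np.stack([(u-K[0,2])/K[0,0]*d,(v-K[1,2])/K[1,1]*d,d],-1)
    return p,d,(c-m["t"])@m["R"]
def rect(W,mask):
    n,l,st,_=cv2.connectedComponentsWithStats(mask.astype(np.uint8))
    k=1+np.argmax(st[1:,4]); P=W[l==k]
    r=cv2.minAreaRect(P[:,:2].astype(np.float32)*1000)
    return r,cv2.boxPoints(r),np.median(P[:,2]),len(P)
def box(x0,x1,y0,y1):
    b=np.zeros((400,640),bool); b[y0:y1,x0:x1]=1; return b
E
python3 - <<'E'
from h import *
np.set_printoptions(precision=1,suppress=True)
p,d,W=cloud(); Z=W[...,2]; hs=cv2.cvtColor(p,cv2.COLOR_RGB2HSV)
wood=(hs[...,1]>90)
for n,b,lo,hi,w in [("mould",box(280,415,140,235),.044,.07,0),("stop",box(315,380,110,145),.024,.045,0),("left",box(250,292,125,203),.02,.04,0),("right",box(398,435,125,192),.02,.04,0),("button",box(245,270,195,255),.038,.06,0)]:
    m=b&(Z>lo)&(Z<hi)
    r,bp,z,N=rect(W,m); print(n,r,"z",z,N); print(bp.round(1).tolist())
for (u,v) in [(258,298),(340,280),(330,305),(412,303)]: print(u,v,W[v,u]*1000)
E
```

```text
mould ((626.7511596679688, -199.71420288085938), (230.1417999267578, 151.11773681640625), 87.78292083740234) z 0.054043695366420334 7069
[[546.7999877929688, -311.79998779296875], [697.7999877929688, -317.6000061035156], [706.7000122070312, -87.69999694824219], [555.7000122070312, -81.80000305175781]]
stop ((766.13916015625, -196.70040893554688), (99.0572738647461, 40.68960952758789), 87.85150909423828) z 0.03424442292629984 816
[[744.0, -245.39999389648438], [784.5999755859375, -247.0], [788.2999877929688, -148.0], [747.7000122070312, -146.39999389648438]]
left ((674.010498046875, -29.52219009399414), (30.72774314880371, 167.5601348876953), 73.61923217773438) z 0.030255163773428385 1015
[[589.2999877929688, -20.600000381469727], [750.0999755859375, -67.9000015258789], [758.7000122070312, -38.400001525878906], [598.0, 8.800000190734863]]
right ((690.4637451171875, -352.77886962890625), (116.01053619384766, 31.35211944580078), 12.989762306213379) z 0.030069524692186437 737
[[630.4000244140625, -350.5], [637.5, -381.1000061035156], [750.5, -355.0], [743.5, -324.5]]
button ((540.6414794921875, -3.2219533920288086), (110.05004119873047, 22.314607620239258), 0.7383756041526794) z 0.0484113162934981 530
[[485.5, 7.199999809265137], [485.79998779296875, -15.100000381469727], [595.7999877929688, -13.699999809265137], [595.5, 8.600000381469727]]
258 298 [385.2  -5.8  28.9]
340 280 [ 423.2 -182.6   13.3]
330 305 [ 370.  -160.7   16.9]
412 303 [ 374.5 -338.7    9.5]
```

{"name": "send_rows", "arguments": {"commands": [[0.2,-1,0,0,0,0,0],[0.2,-1,0,0,0,0,0],[0.2,-1,0,0,0,0,0],[0.2,-1,0,0,0,0,0],[0.3,-1,0,0,0,0,0],[0.3,-1,0,0,0,0,0],[0.4,-1,0,0,0,0,0],[0.4,-1,0,0,0,0,0]], "newtons": 60}}

```text
clock: 0.95
ee_pos: [0.3036, 0.3369, 0.2312]
orientation: [0.193, 0.981, -0.0, -0.0]
wrist_force: [0.0, 0.1, -0.2]
width: 0.0
gripper_force: 0.0
```

{"name": "send_rows", "arguments": {"commands": [[0.4,-1,0,0,0,0,0],[0.4,-1,0,0,0,0,0],[0.4,-1,0,0,0,0,0],[0.4,-1,0,0,0,0,0],[0.5,-1,0,0,0,0,0],[0.5,-1,0,0,0,0,0],[0.5,-1,0,0,0,0,0],[0.5,-1,0,0,0,0,0]]}}

```text
clock: 1.75
ee_pos: [0.4118, 0.0968, 0.2313]
orientation: [0.194, 0.981, 0.0, 0.0]
wrist_force: [0.1, 1.0, -0.6]
width: -0.0001
gripper_force: 0.0
```

{"name": "send_rows", "arguments": {"commands": [[0.4,-1,0,0,0,0,0],[0.4,-1,0,0,0,0,0],[0.4,-1,-0.2,0,0,0,0],[0.4,-1,-0.6,0,0,0,0],[0.4,-1,-0.6,0,0,0,0],[0.4,-1,-0.8,0,0,0,0],[0.4,-0.6,-1,0,0,0,0],[0,0,-1,0,0,0,0]]}}

```text
clock: 2.55
ee_pos: [0.4973, -0.1024, 0.1042]
orientation: [0.195, 0.981, -0.0, 0.001]
wrist_force: [0.2, 0.4, -1.5]
width: -0.0
gripper_force: 0.0
```

{"name": "send_rows", "arguments": {"commands": [[0,0,-1,0,0,0,0],[0,0,-1,0,0,0,0],[0,0,-0.7,0,0,0,0],[0,0,0,0,0,0,0]]}}

```text
clock: 2.95
ee_pos: [0.494, -0.0995, 0.0221]
orientation: [0.194, 0.981, 0.0, -0.002]
wrist_force: [0.1, 0.3, 1.3]
width: 0.0
gripper_force: 0.0
```

```bash
python3 - <<'E'
from h import *
p,d=optics.read_camera("side"); cv2.imwrite("pics/s1.png",cv2.resize(p[150:290,220:440,::-1],None,fx=3.5,fy=3.5))
s=manip.sense(); print(s["ee_pos"],s["wrist_force"])
E
```

```text
[ 0.49479877 -0.09965982  0.02356159] [0.61508275 0.36436895 0.28740076]
```

View pics/s1.png

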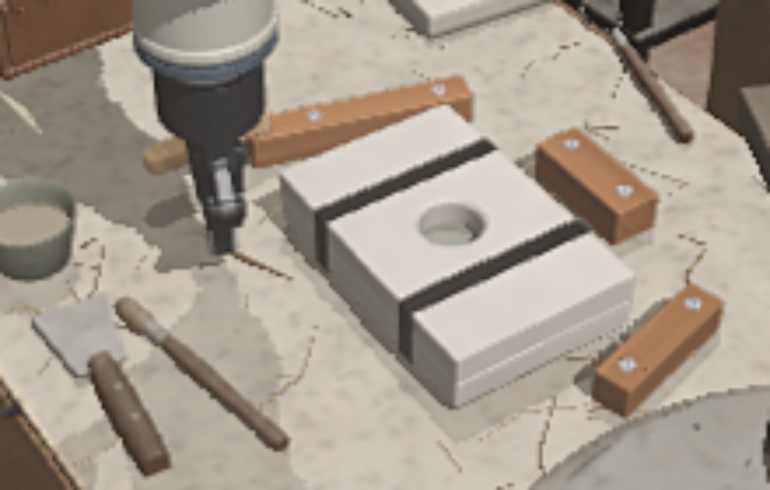

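The fingertip (crop px 222,245) stands in front of the mould's left front corner. Next I'll creep it into contact.

{"name": "send_rows", "arguments": {"commands": [[0.5,0,0,0,0,0,0],[0.5,0,0,0,0,0,0],[0.15,0,0,0,0,0,0],[0.05,0,0,0,0,0,0],[0.05,0,0,0,0,0,0],[0.05,0,0,0,0,0,0],[0.05,0,0,0,0,0,0],[0.05,0,0,0,0,0,0]]}}

```text
clock: 3.8
ee_pos: [0.5373, -0.0999, 0.0243]
orientation: [0.194, 0.981, 0.0, -0.0]
wrist_force: [0.4, -0.2, -0.7]
width: 0.0
gripper_force: 0.0
```

{"name": "send_rows", "arguments": {"commands": [[0.05,0.02,0,0,0,0,0],[0.05,0.02,0,0,0,0,0],[0.05,0.02,0,0,0,0,0],[0.05,0.02,0,0,0,0,0]]}}

```text
clock: 4.2
ee_pos: [0.5429, -0.0974, 0.0241]
orientation: [0.194, 0.981, -0.0, -0.001]
wrist_force: [-7.8, -4.8, 2.0]
width: -0.0001
gripper_force: 3.8
```

{"name": "send_rows", "arguments": {"commands": [[0.05,0.025,0,0,0,0,0],[0.05,0.025,0,0,0,0,0],[0.05,0.025,0,0,0,0,0],[0.05,0.025,0,0,0,0,0]]}}

```text
clock: 4.6
ee_pos: [0.5472, -0.0943, 0.0239]
orientation: [0.194, 0.981, -0.0, -0.002]
wrist_force: [-12.5, -3.9, 4.9]
width: -0.0001
gripper_force: 6.0
```

{"name": "send_rows", "arguments": {"commands": [[0.06,0.03,0,0,0,0,0],[0.06,0.03,0,0,0,0,0],[0.06,0.03,0,0,0,0,0],[0.06,0.03,0,0,0,0,0],[0.06,0.03,0,0,0,0,0],[0.06,0.03,0,0,0,0,0]]}}

```text
clock: 5.2
ee_pos: [0.5574, -0.0886, 0.0238]
orientation: [0.194, 0.981, -0.0, -0.003]
wrist_force: [-14.2, -1.4, 7.8]
width: -0.0002
gripper_force: 7.0
```

{"name": "send_rows", "arguments": {"commands": [[0.06,0.03,0.01,0,0,0,0],[0.06,0.03,0.01,0,0,0,0],[0.06,0.03,0.01,0,0,0,0],[0.06,0.03,0.01,0,0,0,0]]}}

```text
clock: 5.6
ee_pos: [0.5652, -0.0848, 0.0247]
orientation: [0.194, 0.981, 0.0, -0.002]
wrist_force: [-7.0, 0.6, -4.9]
width: 0.0003
gripper_force: 3.7
```

```bash
cat >> h.py <<'E'
def edge(P):  # mould pose in dock frame from plaster points
    r=cv2.minAreaRect(P.astype(np.float32)); return r
D=np.array([745.9,-195.9]); YAW=-0.033
def look():
    p,d,W=cloud(); Z=W[...,2]; m=box(270,425,125,240)&(Z>.046)&(Z<.062)
    m=cv2.morphologyEx(m.astype(np.uint8),cv2.MORPH_OPEN,np.ones((7,7),np.uint8))
    # keep mask of plaster, drop robot via hull of the back edge: fit by the known size
    r,bp,z,N=rect(W,m)
    a=np.radians(r[2]); 
    a=(a+np.pi/4)%(np.pi/2)-np.pi/4
    c,s=np.cos(YAW),np.sin(YAW); q=np.array(r[0])-D
    o=np.array([c*q[0]+s*q[1],-s*q[0]+c*q[1]])
    print("size",np.round(r[1],1),"yaw rel %.3f"%(a-YAW),"centre dock",o.round(1),"back x %.1f"%(o[0]+75*np.cos(a-YAW)))
    print("corners",bp.round(0).tolist())
    s=manip.sense(); print("tcp",s["ee_pos"].round(4),"F",s["wrist_force"].round(1),"t",s["clock"])
    return p
E
python3 -c "
from h import *
look()"
```

```text
size [229.6 152.3] yaw rel -0.152 centre dock [-113.3   -5. ] back x -39.2
corners [[537.0, -296.0], [686.0, -324.0], [728.0, -98.0], [579.0, -70.0]]
tcp [ 0.5657 -0.0847  0.0248] F [-5.4  2.9 -3.4] t 5.65
```

{"name": "send_rows", "arguments": {"commands": [[-1,0,0,0,0,0,0],[-1,-0.3,0,0,0,0,0],[0,-1,0,0,0,0,0],[0,-1,0,0,0,0,0],[0,-1,0,0,0,0,0],[0,-1,0,0,0,0,0],[0,-1,0,0,0,0,0],[0,-1,0,0,0,0,0]]}}

```text
clock: 6.45
ee_pos: [0.5074, -0.2757, 0.0255]
orientation: [0.194, 0.981, 0.0, 0.0]
wrist_force: [1.1, 1.0, 0.0]
width: -0.0001
gripper_force: 0.0
```

{"name": "send_rows", "arguments": {"commands": [[0,-0.7,0,0,0,0,0],[0.2,0,0,0,0,0,0],[0.1,0,0,0,0,0,0],[0.05,0,0,0,0,0,0]]}}

```text
clock: 6.85
ee_pos: [0.5183, -0.2945, 0.0254]
orientation: [0.193, 0.981, 0.0, -0.0]
wrist_force: [0.6, 0.2, -0.0]
width: -0.0
gripper_force: 0.0
```

{"name": "send_rows", "arguments": {"commands": [[0.05,0,0,0,0,0,0],[0.05,0,0,0,0,0,0],[0.05,0,0,0,0,0,0],[0.05,-0.02,0,0,0,0,0],[0.05,-0.025,0,0,0,0,0],[0.05,-0.025,0,0,0,0,0],[0.05,-0.025,0,0,0,0,0],[0.05,-0.025,0,0,0,0,0]]}}

```text
clock: 7.65
ee_pos: [0.5277, -0.298, 0.025]
orientation: [0.194, 0.981, 0.001, -0.003]
wrist_force: [-16.4, 2.7, 9.2]
width: 0.0
gripper_force: 8.3
```

{"name": "send_rows", "arguments": {"commands": [[0.06,-0.03,0,0,0,0,0],[0.06,-0.03,0,0,0,0,0],[0.06,-0.03,0,0,0,0,0],[0.06,-0.03,0,0,0,0,0]]}}

```text
clock: 8.05
ee_pos: [0.5344, -0.3021, 0.0251]
orientation: [0.194, 0.981, 0.0, -0.003]
wrist_force: [-19.2, -2.1, 10.1]
width: 0.0001
gripper_force: 9.1
```

{"name": "send_rows", "arguments": {"commands": [[0.03,-0.03,0.01,0,0,0,0],[0.05,-0.03,0.01,0,0,0,0],[0.05,-0.03,0.005,0,0,0,0],[0.05,-0.03,0.005,0,0,0,0]]}}

```text
clock: 8.45
ee_pos: [0.5403, -0.306, 0.0257]
orientation: [0.194, 0.981, 0.0, -0.002]
wrist_force: [-12.7, -3.3, 0.3]
width: 0.0005
gripper_force: 6.5
```

Lifting slightly relieves the vertical friction, so I'll continue with a small lift per row.

{"name": "send_rows", "arguments": {"commands": [[0.05,-0.03,0.003,0,0,0,0],[0.05,-0.03,0.003,0,0,0,0],[0.05,-0.03,0.003,0,0,0,0],[0.05,-0.03,0.003,0,0,0,0]]}}

```text
clock: 8.85
ee_pos: [0.5465, -0.3099, 0.026]
orientation: [0.194, 0.981, 0.0, -0.002]
wrist_force: [-13.1, -5.4, -1.5]
width: 0.0
gripper_force: 6.0
```

{"name": "send_rows", "arguments": {"commands": [[0.06,-0.035,0.004,0,0,0,0],[0.06,-0.035,0.004,0,0,0,0],[0.06,-0.035,0.004,0,0,0,0],[0.06,-0.035,0.004,0,0,0,0]]}}

```text
clock: 9.25
ee_pos: [0.5539, -0.3144, 0.0264]
orientation: [0.194, 0.981, -0.0, -0.002]
wrist_force: [-11.3, -6.0, -4.3]
width: -0.0002
gripper_force: 5.4
```

```bash
python3 -c "
from h import *
look()"
```

```text
size [230.4 151.2] yaw rel 0.022 centre dock [-104.2   -6.1] back x -29.2
corners [[565.0, -313.0], [716.0, -315.0], [718.0, -84.0], [567.0, -83.0]]
tcp [ 0.5544 -0.3145  0.0265] F [-7.1 -6.2 -4.4] t 9.3
```

{"name": "send_rows", "arguments": {"commands": [[0.06,-0.025,0,0,0,0,0],[0.06,-0.025,0,0,0,0,0],[0.06,-0.025,0,0,0,0,0],[0.06,-0.025,0.003,0,0,0,0],[0.06,-0.025,0.003,0,0,0,0]]}}

```text
clock: 9.8
ee_pos: [0.563, -0.3185, 0.0267]
orientation: [0.194, 0.981, -0.0, -0.002]
wrist_force: [-11.6, -9.3, -4.6]
width: -0.0003
gripper_force: 7.0
```

{"name": "send_rows", "arguments": {"commands": [[0.06,-0.025,0.003,0,0,0,0],[0.06,-0.025,0.003,0,0,0,0],[0.06,-0.025,0.003,0,0,0,0],[0.06,-0.025,0.003,0,0,0,0]]}}

```text
clock: 10.2
ee_pos: [0.5704, -0.3218, 0.027]
orientation: [0.194, 0.981, -0.0, -0.001]
wrist_force: [-10.3, -11.0, -6.4]
width: -0.0002
gripper_force: 6.8
```

```bash
python3 -c "
from h import *
look()"
```

```text
size [150.6 230.1] yaw rel 0.119 centre dock [-98.1  -6.9] back x -23.6
corners [[563.0, -91.0], [583.0, -321.0], [733.0, -308.0], [713.0, -79.0]]
tcp [ 0.5708 -0.3219  0.0271] F [-6.6 -9.8 -5.8] t 10.25
```

{"name": "send_rows", "arguments": {"commands": [[-1,0,0,0,0,0,0],[-0.9,0.3,-0.1,0,0,0,0],[0,1,0,0,0,0,0],[0,1,0,0,0,0,0],[0,1,0,0,0,0,0],[0,1,0,0,0,0,0],[0,1,0,0,0,0,0],[0,1,0,0,0,0,0]]}}

```text
clock: 11.05
ee_pos: [0.5151, -0.1308, 0.0248]
orientation: [0.194, 0.981, -0.0, 0.0]
wrist_force: [0.0, 0.2, -0.6]
width: -0.0
gripper_force: 0.0
```

{"name": "send_rows", "arguments": {"commands": [[0.4,0.9,0,0,0,0,0],[0.4,0,0,0,0,0,0],[0.1,0,0,0,0,0,0],[0,0,0,0,0,0,0]]}}

```text
clock: 11.45
ee_pos: [0.5426, -0.1056, 0.0248]
orientation: [0.194, 0.981, -0.0, 0.0]
wrist_force: [-0.3, -0.6, 0.6]
width: 0.0001
gripper_force: 0.0
```

{"name": "send_rows", "arguments": {"commands": [[0.05,0,0,0,0,0,0],[0.05,0,0,0,0,0,0],[0.05,0,0,0,0,0,0],[0.05,0.02,0.003,0,0,0,0],[0.05,0.03,0.005,0,0,0,0],[0.05,0.03,0.005,0,0,0,0],[0.05,0.03,0.005,0,0,0,0]]}}

```text
clock: 12.15
ee_pos: [0.5515, -0.1016, 0.0251]
orientation: [0.193, 0.981, -0.0, -0.001]
wrist_force: [-7.4, -5.8, -0.3]
width: 0.0001
gripper_force: 4.0
```

{"name": "send_rows", "arguments": {"commands": [[0.05,0.03,0.005,0,0,0,0],[0.05,0.03,0.005,0,0,0,0],[0.05,0.03,0.005,0,0,0,0]]}}

```text
clock: 12.45
ee_pos: [0.5552, -0.0986, 0.0252]
orientation: [0.194, 0.981, -0.0, -0.002]
wrist_force: [-8.3, -2.3, -0.9]
width: -0.0001
gripper_force: 4.2
```

{"name": "send_rows", "arguments": {"commands": [[0.06,0.035,0.004,0,0,0,0],[0.06,0.035,0.004,0,0,0,0],[0.06,0.035,0.004,0,0,0,0],[0.06,0.035,0.004,0,0,0,0],[0.06,0.032,0.003,0,0,0,0],[0.06,0.032,0.003,0,0,0,0]]}}

```text
clock: 13.05
ee_pos: [0.565, -0.0917, 0.0255]
orientation: [0.194, 0.981, 0.0, -0.003]
wrist_force: [-10.5, 3.2, -2.6]
width: 0.0002
gripper_force: 5.4
```

{"name": "send_rows", "arguments": {"commands": [[0.06,0.03,0.003,0,0,0,0],[0.06,0.03,0.003,0,0,0,0],[0.06,0.03,0.003,0,0,0,0],[0.06,0.03,0.003,0,0,0,0],[0.06,0.03,0.003,0,0,0,0]]}}

```text
clock: 13.55
ee_pos: [0.5736, -0.0867, 0.0257]
orientation: [0.194, 0.981, 0.0, -0.003]
wrist_force: [-11.0, 7.0, -3.4]
width: 0.0001
gripper_force: 5.7
```

```bash
python3 -c "
from h import *
look()"
```

```text
size [230.1 150.6] yaw rel -0.025 centre dock [-90.9  -2.7] back x -15.9
corners [[573.0, -306.0], [723.0, -315.0], [737.0, -85.0], [587.0, -76.0]]
tcp [ 0.5741 -0.0867  0.0258] F [-7.9  5.6 -2.5] t 13.6
```

{"name": "send_rows", "arguments": {"commands": [[0.06,0.025,0.002,0,0,0,0],[0.06,0.025,0.002,0,0,0,0],[0.06,0.025,0.002,0,0,0,0],[0.06,0.025,0.002,0,0,0,0],[0.06,0.022,0.002,0,0,0,0],[0.06,0.022,0.002,0,0,0,0],[0.06,0.022,0.002,0,0,0,0]]}}

```text
clock: 14.3
ee_pos: [0.5861, -0.0815, 0.026]
orientation: [0.194, 0.981, 0.001, -0.004]
wrist_force: [-10.9, 10.5, -4.6]
width: -0.0004
gripper_force: 5.8
```

```bash
python3 -c "
from h import *
look()"
```

```text
size [230.7 151.6] yaw rel -0.110 centre dock [-86.7  -1.7] back x -12.2
corners [[568.0, -298.0], [718.0, -320.0], [751.0, -91.0], [601.0, -70.0]]
tcp [ 0.5866 -0.0816  0.0261] F [-7.4  5.6 -2.9] t 14.35
```

{"name": "send_rows", "arguments": {"commands": [[-1,0,0,0,0,0,0],[-1,-0.2,-0.08,0,0,0,0],[0,-1,0,0,0,0,0],[0,-1,0,0,0,0,0],[0,-1,0,0,0,0,0],[0,-1,0,0,0,0,0],[0,-1,0,0,0,0,0],[0,-1,0,0,0,0,0]]}}

```text
clock: 15.15
ee_pos: [0.5294, -0.2704, 0.0249]
orientation: [0.194, 0.981, 0.0, 0.0]
wrist_force: [1.4, -0.2, 0.1]
width: 0.0
gripper_force: 0.0
```

{"name": "send_rows", "arguments": {"commands": [[0.3,-0.9,0,0,0,0,0],[0.4,0,0,0,0,0,0],[0.05,0,0,0,0,0,0],[0,0,0,0,0,0,0]]}}

```text
clock: 15.55
ee_pos: [0.5518, -0.2951, 0.0246]
orientation: [0.193, 0.981, 0.0, -0.0]
wrist_force: [0.1, -0.6, 0.5]
width: 0.0003
gripper_force: 0.0
```

{"name": "send_rows", "arguments": {"commands": [[0.05,0,0,0,0,0,0],[0.05,0,0,0,0,0,0],[0.05,-0.01,0,0,0,0,0],[0.05,-0.02,0.005,0,0,0,0]]}}

```text
clock: 15.95
ee_pos: [0.557, -0.2964, 0.0248]
orientation: [0.193, 0.981, 0.0, -0.001]
wrist_force: [-8.7, 4.1, 3.5]
width: -0.0004
gripper_force: 4.8
```

{"name": "send_rows", "arguments": {"commands": [[0.05,-0.03,0.01,0,0,0,0],[0.05,-0.03,0.01,0,0,0,0],[0.05,-0.03,0.01,0,0,0,0],[0.05,-0.03,0.008,0,0,0,0]]}}

```text
clock: 16.35
ee_pos: [0.5619, -0.3001, 0.0254]
orientation: [0.194, 0.981, 0.0, -0.002]
wrist_force: [-10.6, -2.0, -2.7]
width: -0.0003
gripper_force: 5.0
```

{"name": "send_rows", "arguments": {"commands": [[0.05,-0.03,0.004,0,0,0,0],[0.05,-0.03,0.004,0,0,0,0],[0.05,-0.03,0.004,0,0,0,0],[0.05,-0.03,0.004,0,0,0,0]]}}

```text
clock: 16.75
ee_pos: [0.5679, -0.3043, 0.0258]
orientation: [0.194, 0.981, 0.0, -0.002]
wrist_force: [-10.5, -6.2, -5.8]
width: -0.0001
gripper_force: 4.9
```

{"name": "send_rows", "arguments": {"commands": [[0.05,-0.028,0.003,0,0,0,0],[0.05,-0.028,0.003,0,0,0,0],[0.05,-0.028,0.003,0,0,0,0]]}}

```text
clock: 17.05
ee_pos: [0.5725, -0.3068, 0.0261]
orientation: [0.194, 0.981, 0.0, -0.002]
wrist_force: [-9.6, -5.5, -4.9]
width: -0.0002
gripper_force: 5.0
```

```bash
python3 -c "
from h import *
look()"
```

```text
size [211.9 152.2] yaw rel -0.013 centre dock [-82.    4.4] back x -7.0
corners [[583.0, -291.0], [735.0, -298.0], [745.0, -86.0], [593.0, -79.0]]
tcp [ 0.5729 -0.3069  0.0261] F [-5.4 -2.6 -3.5] t 17.1
```

{"name": "send_rows", "arguments": {"commands": [[0.05,-0.025,0,0,0,0,0],[0.05,-0.025,0.002,0,0,0,0],[0.05,-0.025,0.002,0,0,0,0],[0.05,-0.025,0.002,0,0,0,0],[0.05,-0.022,0.002,0,0,0,0],[0.05,-0.022,0.002,0,0,0,0]]}}

```text
clock: 17.7
ee_pos: [0.5815, -0.3114, 0.0264]
orientation: [0.194, 0.981, -0.0, -0.002]
wrist_force: [-9.3, -5.5, -5.1]
width: 0.0001
gripper_force: 4.9
```

```bash
python3 -c "
from h import *
look()"
```

```text
size [152.  218.7] yaw rel 0.048 centre dock [-79.1  -0.6] back x -4.2
corners [[589.0, -86.0], [592.0, -304.0], [744.0, -302.0], [741.0, -83.0]]
tcp [ 0.5819 -0.3114  0.0265] F [-5.8 -3.1 -4.1] t 17.75
```

{"name": "send_rows", "arguments": {"commands": [[-1,0,0,0,0,0,0],[-0.3,0.2,-0.05,0,0,0,0],[0,1,0,0,0,0,0],[0,1,0,0,0,0,0],[0,1,0,0,0,0,0],[0,1,0,0,0,0,0],[0,1,0,0,0,0,0],[0,1,0,0,0,0,0]]}}

```text
clock: 18.55
ee_pos: [0.5445, -0.1238, 0.0258]
orientation: [0.194, 0.981, 0.0, 0.0]
wrist_force: [-0.1, -0.5, -0.2]
width: 0.0001
gripper_force: 0.0
```

{"name": "send_rows", "arguments": {"commands": [[0.3,0.75,0,0,0,0,0],[0.5,0,0,0,0,0,0],[0.1,0,0,0,0,0,0],[0,0,0,0,0,0,0]]}}

```text
clock: 18.95
ee_pos: [0.5717, -0.1027, 0.0257]
orientation: [0.194, 0.981, -0.0, 0.0]
wrist_force: [0.2, 0.5, -0.1]
width: -0.0001
gripper_force: 0.0
```

{"name": "send_rows", "arguments": {"commands": [[0.05,0,0,0,0,0,0],[0.05,0,0,0,0,0,0],[0.05,0.02,0.003,0,0,0,0],[0.05,0.025,0.005,0,0,0,0]]}}

```text
clock: 19.35
ee_pos: [0.5773, -0.1015, 0.026]
orientation: [0.194, 0.981, -0.0, -0.0]
wrist_force: [-4.3, -3.6, -1.2]
width: 0.0
gripper_force: 2.2
```

{"name": "send_rows", "arguments": {"commands": [[0.04,0.02,0.005,0,0,0,0],[0.04,0.02,0.005,0,0,0,0],[0.04,0.02,0.003,0,0,0,0]]}}

```text
clock: 19.65
ee_pos: [0.5793, -0.0996, 0.0259]
orientation: [0.194, 0.981, -0.0, -0.002]
wrist_force: [-8.7, -4.6, 0.4]
width: -0.0
gripper_force: 4.4
```

{"name": "send_rows", "arguments": {"commands": [[0.04,0.02,0.003,0,0,0,0],[0.04,0.02,0.003,0,0,0,0],[0.04,0.02,0.003,0,0,0,0]]}}

```text
clock: 19.95
ee_pos: [0.5824, -0.0975, 0.026]
orientation: [0.194, 0.981, -0.0, -0.002]
wrist_force: [-9.5, -2.7, -0.5]
width: -0.0
gripper_force: 4.9
```

```bash
python3 -c "
from h import *
look()"
```

```text
size [230.1 152. ] yaw rel 0.023 centre dock [-77.4  -4.9] back x -2.4
corners [[591.0, -312.0], [743.0, -314.0], [746.0, -84.0], [594.0, -82.0]]
tcp [ 0.5826 -0.0974  0.026 ] F [-7.4 -0.2 -0.6] t 20.0
```

{"name": "send_rows", "arguments": {"commands": [[0.04,0.02,0.002,0,0,0,0],[0.04,0.02,0.002,0,0,0,0]]}}

```text
clock: 20.2
ee_pos: [0.5845, -0.0961, 0.026]
orientation: [0.194, 0.981, 0.0, -0.003]
wrist_force: [-12.0, -0.3, 0.4]
width: -0.0003
gripper_force: 5.4
```

{"name": "send_rows", "arguments": {"commands": [[0.03,0.015,0.002,0,0,0,0],[0.03,0.015,0.002,0,0,0,0]]}}

```text
clock: 20.4
ee_pos: [0.5861, -0.095, 0.0261]
orientation: [0.194, 0.981, 0.0, -0.003]
wrist_force: [-10.4, 0.4, -0.7]
width: 0.0001
gripper_force: 5.5
```

```bash
python3 -c "
from h import *
look()"
```

```text
size [227.8 152.4] yaw rel 0.005 centre dock [-76.1  -4.6] back x -1.1
corners [[590.0, -310.0], [743.0, -314.0], [749.0, -86.0], [597.0, -82.0]]
tcp [ 0.5863 -0.0949  0.0261] F [-9.   2.  -0.9] t 20.45
```

{"name": "send_rows", "arguments": {"commands": [[0.03,0.015,0.001,0,0,0,0],[0.02,0.01,0.001,0,0,0,0]]}}

```text
clock: 20.65
ee_pos: [0.5875, -0.0942, 0.0261]
orientation: [0.194, 0.981, 0.0, -0.003]
wrist_force: [-11.8, 1.3, -0.1]
width: 0.0002
gripper_force: 5.6
```

{"name": "send_rows", "arguments": {"commands": [[0.02,0.01,0.001,0,0,0,0]]}}

```text
clock: 20.75
ee_pos: [0.5881, -0.0938, 0.0261]
orientation: [0.194, 0.981, 0.0, -0.003]
wrist_force: [-11.7, 2.4, -0.6]
width: -0.0002
gripper_force: 5.7
```

{"name": "send_rows", "arguments": {"commands": [[0.02,0.01,0.001,0,0,0,0]]}}

```text
clock: 20.85
ee_pos: [0.5884, -0.0935, 0.0261]
orientation: [0.194, 0.981, 0.0, -0.003]
wrist_force: [-14.9, -1.2, -0.7]
width: -0.0
gripper_force: 7.2
```

```bash
python3 - <<'E'
from h import *
p=look(); m=optics.camera_model("top")
cv2.imwrite("pics/t2.png",cv2.resize(p[100:260,240:450,::-1],None,fx=3.7,fy=3.7,interpolation=cv2.INTER_CUBIC))
E
```

```text
size [230.  151.9] yaw rel -0.022 centre dock [-75.1  -3.6] back x -0.1
corners [[589.0, -308.0], [740.0, -316.0], [753.0, -86.0], [601.0, -78.0]]
tcp [ 0.5883 -0.0935  0.026 ] F [-12.7   1.2  -1.1] t 20.9
```

{"name": "send_rows", "arguments": {"commands": [[0.02,0.01,0.0,0,0,0,0]]}}

```text
clock: 21.0
ee_pos: [0.5885, -0.0934, 0.0259]
orientation: [0.194, 0.981, -0.0, -0.004]
wrist_force: [-16.5, -2.5, 1.6]
width: -0.0003
gripper_force: 8.4
```

View pics/t2.png

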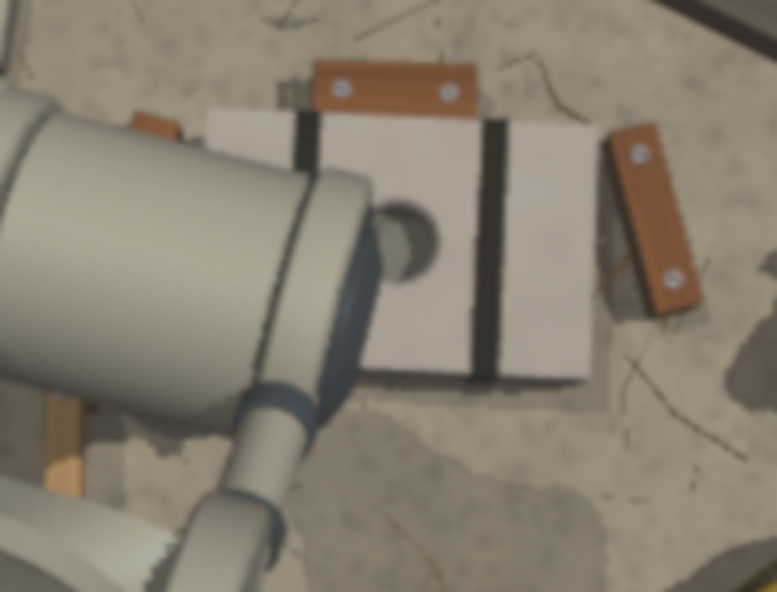

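The mould's back is nearly on the stop block (crop px 315–475, 115), with the left side touching and the right side a touch behind. Now a small nudge on the right corner.

{"name": "send_rows", "arguments": {"commands": [[-0.7,0,0,0,0,0,0],[-0.5,-0.1,0,0,0,0,0],[0,-1,0,0,0,0,0],[0,-1,0,0,0,0,0],[0,-1,0,0,0,0,0],[0,-1,0,0,0,0,0],[0,-1,0,0,0,0,0],[0,-1,0,0,0,0,0]]}}

```text
clock: 21.8
ee_pos: [0.556, -0.2782, 0.027]
orientation: [0.194, 0.981, 0.0, 0.0]
wrist_force: [0.5, -0.1, 0.2]
width: 0.0003
gripper_force: 0.0
```

{"name": "send_rows", "arguments": {"commands": [[0.4,-0.9,0,0,0,0,0],[0.25,0,0,0,0,0,0],[0,0,0,0,0,0,0],[0,0,0,0,0,0,0]]}}

```text
clock: 22.2
ee_pos: [0.5752, -0.3029, 0.0267]
orientation: [0.193, 0.981, 0.0, -0.0]
wrist_force: [-0.3, -0.0, 0.0]
width: 0.0003
gripper_force: 0.0
```

{"name": "send_rows", "arguments": {"commands": [[0.05,0,0,0,0,0,0],[0.04,0,0,0,0,0,0],[0.03,-0.01,0.003,0,0,0,0]]}}

```text
clock: 22.5
ee_pos: [0.5779, -0.3031, 0.0268]
orientation: [0.193, 0.981, 0.0, -0.002]
wrist_force: [-9.1, 2.6, 3.0]
width: 0.0
gripper_force: 5.0
```

{"name": "send_rows", "arguments": {"commands": [[0.03,-0.015,0.006,0,0,0,0],[0.03,-0.015,0.006,0,0,0,0]]}}

```text
clock: 22.7
ee_pos: [0.5789, -0.3038, 0.0269]
orientation: [0.193, 0.981, 0.001, -0.002]
wrist_force: [-12.0, 1.2, 2.8]
width: 0.0
gripper_force: 5.8
```

{"name": "send_rows", "arguments": {"commands": [[0.03,-0.015,0.005,0,0,0,0],[0.02,-0.012,0.003,0,0,0,0]]}}

```text
clock: 22.9
ee_pos: [0.5804, -0.3049, 0.0271]
orientation: [0.193, 0.981, 0.0, -0.002]
wrist_force: [-10.9, -0.3, 1.1]
width: 0.0001
gripper_force: 5.5
```

```bash
python3 -c "
from h import *
look();look()"
```

```text
size [207.3 152.3] yaw rel 0.005 centre dock [-74.4   7.5] back x 0.6
corners [[593.0, -287.0], [745.0, -292.0], [751.0, -84.0], [599.0, -80.0]]
tcp [ 0.5806 -0.305   0.0271] F [-8.9 -1.3  0.6] t 22.95
size [208.9 151.2] yaw rel -0.000 centre dock [-74.2   6.6] back x 0.8
corners [[593.0, -289.0], [744.0, -294.0], [751.0, -85.0], [600.0, -80.0]]
tcp [ 0.5806 -0.3051  0.0271] F [-9.3 -1.4  0.2] t 23.0
```

{"name": "send_rows", "arguments": {"commands": [[0.03,-0.015,0.001,0,0,0,0]]}}

```text
clock: 23.1
ee_pos: [0.5812, -0.3054, 0.0271]
orientation: [0.193, 0.981, 0.0, -0.002]
wrist_force: [-11.6, -1.6, 0.9]
width: 0.0002
gripper_force: 5.9
```

{"name": "send_rows", "arguments": {"commands": [[0.025,-0.01,0.001,0,0,0,0]]}}

```text
clock: 23.2
ee_pos: [0.5815, -0.3056, 0.027]
orientation: [0.193, 0.981, 0.0, -0.003]
wrist_force: [-17.2, -1.2, 1.6]
width: -0.0002
gripper_force: 8.3
```

{"name": "send_rows", "arguments": {"commands": [[0.02,-0.01,0.001,0,0,0,0]]}}

```text
clock: 23.3
ee_pos: [0.5816, -0.3057, 0.0269]
orientation: [0.193, 0.981, 0.001, -0.003]
wrist_force: [-18.4, 0.4, 2.2]
width: -0.0002
gripper_force: 9.5
```

{"name": "send_rows", "arguments": {"commands": [[-0.6,0,0,0,0,0,0],[-0.8,0,0.5,0,0,0,0],[-0.5,0.4,1,0,0,0,0],[-0.4,1,1,0,0,0,0],[0,1,0.8,0,0,0,0],[0,1,0,0,0,0,0],[0,1,0,0,0,0,0],[0,1,0,0,0,0,0]]}}

```text
clock: 24.1
ee_pos: [0.5156, -0.1436, 0.1272]
orientation: [0.194, 0.981, -0.0, 0.0]
wrist_force: [0.8, -0.4, -1.3]
width: -0.0004
gripper_force: 0.0
```

{"name": "send_rows", "arguments": {"commands": [[0,1,0,0,0,0,0],[0,1,0,0,0,0,0],[0,1,0,0,0,0,0],[0,1,0,0,0,0,0],[0,1,0,0,0,0,0],[0,1,0,0,0,0,0],[0,0.3,0,0,0,0,0],[0,0,0,0,0,0,0]]}}

```text
clock: 24.9
ee_pos: [0.5156, 0.0451, 0.1268]
orientation: [0.193, 0.981, 0.0, 0.0]
wrist_force: [-0.5, -0.4, -0.8]
width: -0.0001
gripper_force: 0.0
```

```bash
python3 - <<'E'
from h import *
p=look()
p,d,W=cloud(); Z=W[...,2]
m=box(315,380,105,140)&(Z>.024)&(Z<.041); print("stop",rect(W,m))
m=box(240,275,190,255)&(Z>.04)&(Z<.055); print("btn",rect(W,m))
cv2.imwrite("pics/t3.png",cv2.resize(p[100:260,230:440,::-1],None,fx=3.7,fy=3.7,interpolation=cv2.INTER_CUBIC))
E
```

```text
size [229.4 151.9] yaw rel 0.006 centre dock [-74.3  -3.9] back x 0.7
corners [[592.0, -310.0], [744.0, -314.0], [750.0, -85.0], [599.0, -81.0]]
tcp [0.5156 0.0442 0.1268] F [ 0.6 -0.7  0.8] t 24.95
stop (((769.4403076171875, -196.6090087890625), (98.74182891845703, 33.84101867675781), 87.37356567382812), array([[ 750.2752 , -245.1527 ],
       [ 784.0806 , -246.70341],
       [ 788.6054 , -148.06532],
       [ 754.8    , -146.5146 ]], dtype=float32), np.float64(0.03437965255175881), 637)
btn (((540.6159057617188, -3.396988868713379), (109.98649597167969, 22.420164108276367), 1.1264069080352783), array([[485.4129   ,   6.7298565],
       [485.8537   , -15.685976 ],
       [595.8189   , -13.523834 ],
       [595.3781   ,   8.891998 ]], dtype=float32), np.float64(0.04820766373837169), 525)
```

View pics/t3.png

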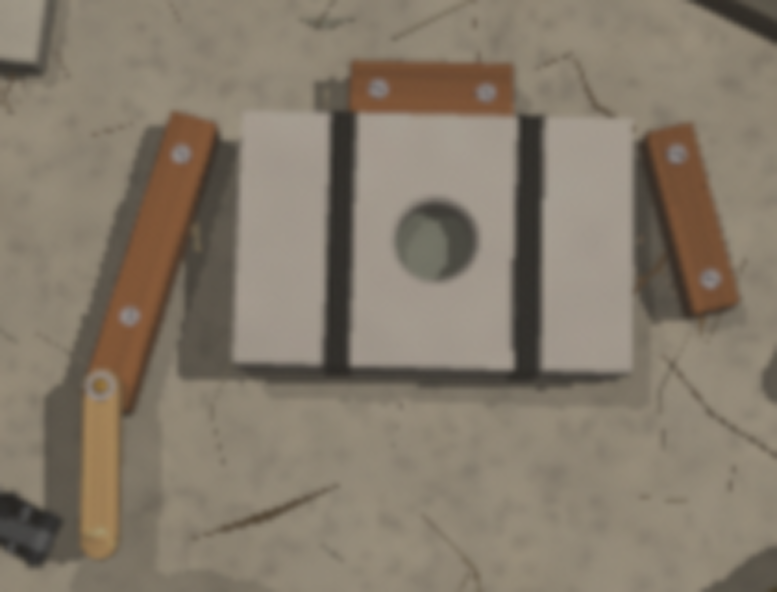

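Mould is flush at the stop block (crop px 350–515, 115), square, and the button is straight out at (100, 385–550). Now I'll swing the button.

{"name": "send_rows", "arguments": {"commands": [[0,0,-1,0,0,0,0],[0,0,-1,0,0,0,0],[0,0,-0.95,0,0,0,0],[-0.07,-0.3,0,0,0,0,0],[-0.08,-0.3,0,0,0,0,0],[-0.06,-0.34,0,0,0,0,0],[-0.06,-0.34,0,0,0,0,0],[-0.06,-0.34,0,0,0,0,0]]}}

```text
clock: 25.8
ee_pos: [0.5063, -0.0059, 0.0393]
orientation: [0.194, 0.981, 0.0, 0.001]
wrist_force: [0.4, 0.3, 0.2]
width: 0.0
gripper_force: 0.5
```

{"name": "send_rows", "arguments": {"commands": [[0.075,-0.27,0,0,0,0,0],[0.075,-0.27,0,0,0,0,0],[0.075,-0.27,0,0,0,0,0],[0.075,-0.27,0,0,0,0,0],[0.2,-0.22,0,0,0,0,0],[0.2,-0.22,0,0,0,0,0],[0.2,-0.22,0,0,0,0,0],[0.2,-0.22,0,0,0,0,0]]}}

```text
clock: 26.6
ee_pos: [0.5395, -0.0639, 0.0382]
orientation: [0.194, 0.981, 0.0, 0.0]
wrist_force: [-1.7, 1.2, -0.7]
width: 0.0001
gripper_force: 0.5
```

{"name": "send_rows", "arguments": {"commands": [[0.18,-0.09,0,0,0,0,0],[0.18,-0.09,0,0,0,0,0],[0.15,-0.09,0,0,0,0,0],[0.1,-0.09,0,0,0,0,0]]}}

```text
clock: 27.0
ee_pos: [0.5576, -0.0743, 0.0382]
orientation: [0.194, 0.981, 0.0, 0.0]
wrist_force: [-0.7, -0.1, 0.3]
width: 0.0002
gripper_force: 0.4
```

Now creep until the end stop is felt.

{"name": "send_rows", "arguments": {"commands": [[0.07,0,0,0,0,0,0],[0.05,0,0,0,0,0,0]]}}

```text
clock: 27.2
ee_pos: [0.5607, -0.0742, 0.0382]
orientation: [0.194, 0.981, -0.0, -0.0]
wrist_force: [-3.0, -1.0, -0.2]
width: -0.0
gripper_force: 1.8
```

{"name": "send_rows", "arguments": {"commands": [[0.04,0,0,0,0,0,0]]}}

```text
clock: 27.3
ee_pos: [0.5611, -0.0742, 0.0381]
orientation: [0.194, 0.981, -0.0, -0.001]
wrist_force: [-7.1, -3.6, 1.5]
width: 0.0004
gripper_force: 3.8
```

{"name": "send_rows", "arguments": {"commands": [[0.04,0,0,0,0,0,0]]}}

```text
clock: 27.4
ee_pos: [0.5615, -0.0741, 0.038]
orientation: [0.194, 0.981, -0.0, -0.002]
wrist_force: [-11.3, -5.4, 4.8]
width: -0.0001
gripper_force: 5.9
```

The end stop is reached. Back off, lift and check.

{"name": "send_rows", "arguments": {"commands": [[-0.5,0,0,0,0,0,0],[-1,0,0,0,0,0,0],[-0.3,0,1,0,0,0,0],[0,0.5,1,0,0,0,0],[0,1,1,0,0,0,0],[0,1,0.5,0,0,0,0],[0,1,0,0,0,0,0],[0,1,0,0,0,0,0]]}}

```text
clock: 28.2
ee_pos: [0.5095, 0.0621, 0.1441]
orientation: [0.194, 0.981, 0.0, 0.001]
wrist_force: [-0.7, 0.3, 0.1]
width: 0.0001
gripper_force: 0.0
```

```bash
python3 - <<'E'
from h import *
p=look()
cv2.imwrite("pics/t4.png",cv2.resize(p[100:330,220:440,::-1],None,fx=2.6,fy=2.6,interpolation=cv2.INTER_CUBIC))
E
```

```text
size [229.3 152.1] yaw rel 0.008 centre dock [-74.3  -3.7] back x 0.7
corners [[593.0, -310.0], [745.0, -314.0], [750.0, -84.0], [598.0, -81.0]]
tcp [0.509  0.0655 0.1438] F [-2.6  3.9  0.6] t 28.25
```

View pics/t4.png

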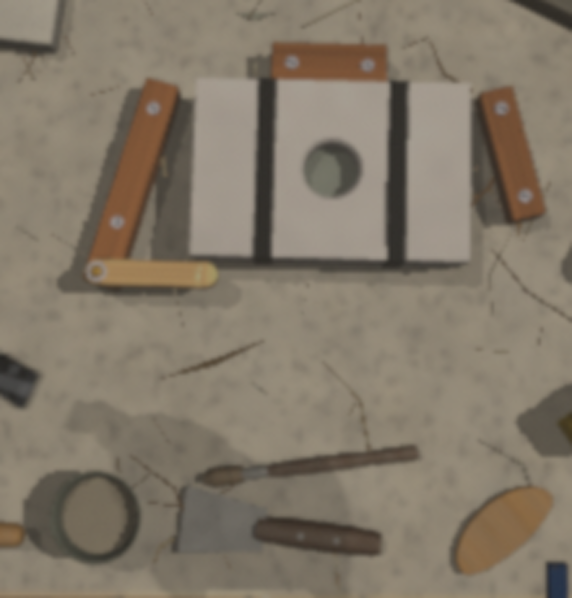

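The button lies across the mould's front (crop px 95–215, 272), the mould is home, and the bystanders haven't moved. Handing in.

```bash
python3 -c "
from rig import job
print(job.job_done())"
```

```text
the job is handed in; nothing more can be done
None
```

I walked the mould home with alternating corner pushes until it was square and flush against the stop, turned the button across its front to its end stop, and handed the job in at about 28 s; the highest force reading while pushing was about 22 N (limit 23 N), the bystanders looked unmoved, and no verdict was returned.

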